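Stir the prize-draw beads at the swap-meet stall

ROBOT

A 6-joint arm with a two-finger parallel gripper is mounted at the origin on the work surface. World frame = base frame: x ahead of the robot, y to its left, z up, the work surface at z = 0. Lengths are in m, angles in rad, forces in N, time in s.
With the tool pointing down it reaches from about 0.375 to 0.9 m from the base axis. Payload 3.1 kg.
Tool frame: the origin (TCP) lies midway between the tips of the shut fingers; the grasp point (between the pads) lies 19 mm behind it (manip.hold_point_z is the distance from the TCP to the grasp point, in m); x points along the fingers, y is the direction in which the jaws open and shut, and the axes are right-handed (so a half turn about x gives the same grasp; the last joint's range is limited). The gripper opens to 85 mm and grips with 20 to 120 N. Pads are 22 mm wide; open, the fingers measure 114 mm over their backs; the gripper's body (76 mm by 85 mm) begins 54 mm behind the grasp point. The pads swing forward as they close: fully open they stand 13 mm farther back than shut.
Start: joints at [-1.433, 0.527, 1.433, -0, 1.181, -0.178], TCP at [0.195, -0.594, 0.231] pointing down, gripper open.
Joint ranges: [-3.08, 3.08], [-0.75, 2.2], [0.22, 2.44], [-1.43, 4.57], [0, 2.65], [-2.85, 2.85]. Speed limits (rad/s): [2.79, 2.79, 3.14, 3.14, 3.14, 3.14].

INTERFACE

Orientations are given as a unit quaternion [x, y, z, w].
In Python, from station import manip, snapshot gives the robot as it stands.
- The arm moves only by the shell command python3 -m crank 'ROWS' [FORCE]. ROWS is JSON, a list of rows, each a list of 5 numbers: the finger opening in m, from 0 to 0.0854, then the shift along the tool's x, y, z in m, then the turn about the tool's x in rad. In form: [[grip, tx, ty, tz, yaw], ...]. A call has 1 to 5 rows; each row shifts and turns the commanded pose from where the row before left it, along the tool's axes as they then stand; what a row does not reach is not made up. A row lasts 1/10 s, in which the tool goes at most 50 mm and 8.59 degrees, less where a joint would pass 70% of its speed; a pose out of reach is approached as far as the arm can. A call is refused whole if a number of a shift passes 0.05 or a number of a turn 0.15, either way. A call with a gripper value outside its range is refused whole. The fingers move at their own pace and stop on an object; FORCE is the grip in N (left out, the last holds). Time passes only in rows, so rows that do not move let the fingers close. It gives the time, the measured TCP pose, the force and the opening at its end, in the units of the state.
- manip.sense(): the state, without advancing time (a new reading comes with each control period).
- snapshot(name): name is "scene" or "top" or "wrist"; returns a dict with "image" (480x640x3 uint8, blue, green, red), "range_z" (480x640 float32, m along the optical axis (not along the pixel's ray), 0 where there is no reading), "vertical_fov" (degrees; the focal length in pixels is half the picture's height over the tangent of half this angle, whatever the lens; pixels are square), "cx", "cy" (the principal point, pixels), "extrinsics" (4x4, takes a point from world to camera coordinates); the wrist camera has in their place "T_tool_cam" (4x4, takes a point from camera to tool coordinates, whose origin is the TCP and whose axes are the tool frame's). Camera axes: x right, y up, looking along -z (the intrinsics and any distortion apply to the point x, -y, -z); pixel columns grow to the right and rows downward; lengths in m; the calibration is good to about 2 mm. A picture is of the moment at which its call begins: read the wrist's pose just before it.
- manip.sign_off(): hands the job in, once; it reports no verdict.
The state is a dict: "t": time; "q": joint angles; "qd": joint speeds; "tau": joint torques, N m; "tcp_pos": TCP position; "tool_rot": TCP orientation; "force": force on the tool from outside, world axes, zero at the start; "ft_torque": the same for the moment, N m; "finger_gap": opening from 0.0 (shut) to 1.0 (fully open).
Only numpy, scipy, OpenCV 4.12 (cv2) and the standard library are available. Lean on these libraries where they do the work, as an engineer would, in place of code of your own. Each camera call takes 0.05 s, during which the arm holds its last target.

TASK

Before the prize draw, take the wooden stirring stick out of its yellow pot and stir the beads in the blue bowl with it: lower its foot into the clear middle of the ring of beads, nearly to the floor of the bowl, and sweep it all the way round, counter-clockwise seen from above and about half-way out from the middle to the wall (two turns to be sure), so that the orange bead is swept away from where it lay and stays in the bowl. Then stand the stick back in the yellow pot, foot down, and let go of it.

Things in the scene. Friction and masses are not known exactly. Their poses are not given: they have to be found in the camera images.
- stick_mid (a point): Pale wooden stirring stick, 185 mm long, 100 g, upright in the yellow pot, foot down: round handle 20 mm thick, round flat foot 28 mm across over the lowest 26 mm. This point: on its axis, 92.5 mm above the foot's underside; z runs from foot to top. The handle shows 105 mm above the pot; grip it 50 to 55 mm above this point to keep the fingers clear of pot and bowl.
- stick_foot (a point): Centre of the flat underside of the stick's foot (the stirring end), on the axis; z points up the stick.
- bowl_floor (a point): Blue round bowl, fixed, 55 mm high, 184 mm across its rim; flat floor about 162 mm across inside, walls 4 mm, nearly upright. This point: centre of the inner floor, 5 mm above the table; z up, x and y turned at random. Circling with the foot's axis 36 to 42 mm from here sweeps the beads along without wedging them on the wall. The white bowl of key caps is a bystander.
- bead_orange_mid (a point): Orange bead in the blue bowl; this point is its centre, 10 mm above the bowl's floor. It and five white ones, all loose barrels 24 mm across and 20 mm high standing on end, lie in an even ring of 44 mm radius round the bowl's centre; the middle is clear to a radius of about 28 mm.
- pot_floor (a point): Yellow round pot, fixed, 80 mm high, 60 mm across its rim, bore 50 mm; the stick stands in it. This point: centre of the inner floor, 5 mm above the table; z up. A grey pot with a red screwdriver and pens (up to 150 mm above the table) is a bystander.
Not all that is in view belongs to the job. What is meant by the part that bears stick_mid is not turquoise, and is the smaller of those in its own colour.

How it is judged:
By the outcome, as a careful person would: the job done as asked, in the order asked, and still so for the second after the job is handed in, with the robot touching nothing.
It also fails if it takes over 67 s, if anything falls off the work surface, if the arm or the gripper's body presses on something with over 40 N, if the wrist force passes 120 N, or if a joint passes its speed limit or range.

## Working session

There is one attempt and no reset: what is moved stays moved. The work goes in short steps, Python scripts to look and compute and a shell command to move; the robot and the scene stay as the last step left them, time stands still between calls to the robot, and variables do not carry over. Pictures are saved under pics/ and viewed, and the job is handed in when it is done.

```bash
ls; mkdir -p pics
python3 - <<'E'
from station import manip, snapshot
import cv2, numpy as np
print(manip.sense()); print(manip.hold_point_z)
for n in ("scene","top","wrist"):
    s=snapshot(n); cv2.imwrite(f"pics/{n}0.png",s["image"]); print(n,s["vertical_fov"],s["cx"],s["cy"],[ (k,np.round(v,4).tolist()) for k,v in s.items() if k in("extrinsics","T_tool_cam")],[k for k in s])
E
```

```text
pics
{'t': 0.0, 'q': array([-1.43252996e+00,  5.28475618e-01,  1.43394002e+00,  3.25844012e-06,
        1.18139592e+00, -1.78512800e-01]), 'qd': array([-0.00025478,  0.00050129,  0.00026424,  0.00149134,  0.0010346 ,
        0.00063781]), 'tau': array([ 2.78023526e-04, -4.42346478e+01, -1.78026778e+01, -2.40813142e-04,
        8.45142582e-03, -7.76430312e-06]), 'tcp_pos': array([ 0.19461048, -0.59315486,  0.23031582]), 'tool_rot': array([ 0.69827211,  0.11231447, -0.69823841,  0.11074583]), 'force': array([-0.33826891, -0.5164428 , -0.30625803]), 'ft_torque': array([0.006645  , 0.01502608, 0.0307117 ]), 'finger_gap': 0.9982314401725499}
0.0187
scene 46.38315918498162 323.4687133233291 237.40186444331897 [('extrinsics', [[0.4728, 0.8811, 0.0007, -0.2539], [-0.5277, 0.2825, 0.8011, 0.1998], [0.7057, -0.3792, 0.5986, -1.2469], [0.0, 0.0, 0.0, 1.0]])] ['image', 'range_z', 'vertical_fov', 'cx', 'cy', 'extrinsics']
top 45.28307376636482 316.8703538470804 242.14147182377238 [('extrinsics', [[-0.0106, -0.9994, 0.0315, -0.0058], [0.9988, -0.0091, 0.0484, -0.4942], [-0.0481, 0.0319, 0.9983, -1.0187], [0.0, 0.0, 0.0, 1.0]])] ['image', 'range_z', 'vertical_fov', 'cx', 'cy', 'extrinsics']
wrist 58.42862814502343 319.09966370441316 243.01592905448834 [('T_tool_cam', [[-0.0002, 0.2678, -0.9635, -0.1422], [1.0, -0.0001, -0.0002, -0.0016], [-0.0001, -0.9635, -0.2678, -0.0674], [0.0, 0.0, 0.0, 1.0]])] ['image', 'range_z', 'vertical_fov', 'cx', 'cy', 'T_tool_cam']
```

View pics/scene0.png

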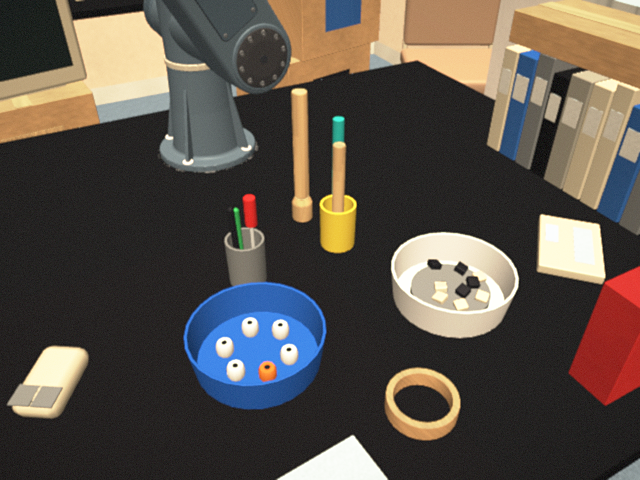

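View pics/top0.png

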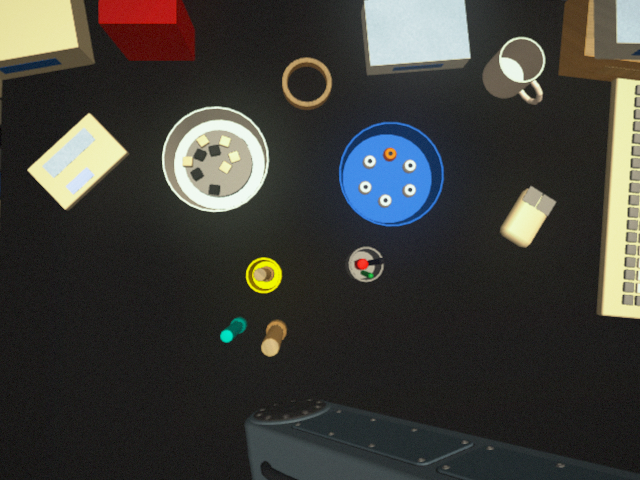

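View pics/wrist0.png

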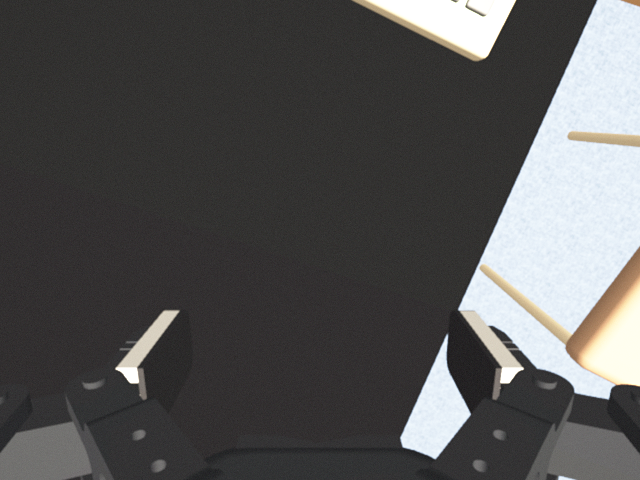

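Candidates for the stick: the wooden one in the yellow pot at top (263,273) / scene (338,175); the tall wooden stick standing at top (272,340) / scene (301,155); and the turquoise stick at top (230,330). By the description, the target is the smaller wooden one, in the yellow pot. Next I'll measure it.

```bash
cat > h.py <<'E'
from station import manip, snapshot
import cv2, numpy as np
def cam(n):
    s=snapshot(n); f=240/np.tan(np.radians(s["vertical_fov"]/2)); s["f"]=f
    if n!="wrist":
        T=s["extrinsics"]; s["R"]=T[:3,:3].T; s["o"]=-T[:3,:3].T@T[:3,3]
    return s
def wristcam():
    st=manip.sense(); from scipy.spatial.transform import Rotation as Ro
    s=cam("wrist"); R=Ro.from_quat(st["tool_rot"]).as_matrix(); T=s["T_tool_cam"]
    s["R"]=R@T[:3,:3]; s["o"]=st["tcp_pos"]+R@T[:3,3]; return s
def ray(s,u,v):
    d=np.array([(u-s["cx"])/s["f"],-(v-s["cy"])/s["f"],-1.0]); return s["R"]@d
def plane(s,u,v,z):
    d=ray(s,u,v); return s["o"]+d*(z-s["o"][2])/d[2]
def tri(a,pa,b,pb):
    da,db=ray(a,*pa),ray(b,*pb); A=np.stack([da,-db],1); k=np.linalg.lstsq(A,b["o"]-a["o"],rcond=None)[0]
    p,q=a["o"]+da*k[0],b["o"]+db*k[1]; return (p+q)/2,np.linalg.norm(p-q)
def cloud(s):
    v,u=np.mgrid[:480,:640]; D=s["range_z"]
    P=np.stack([(u-s["cx"])/s["f"]*D,-(v-s["cy"])/s["f"]*D,-D],-1)@s["R"].T+s["o"]
    P[D==0]=np.nan; return P
def hsv(s): return cv2.cvtColor(s["image"],cv2.COLOR_BGR2HSV)
E
python3 - <<'E'
from h import *
for n in ("top","scene"):
    s=cam(n); H=hsv(s); P=cloud(s)
    print(n,"o",s["o"].round(3))
    for nm,lo,hi in (("yellow",(24,150,100),(34,255,255)),("blue",(100,120,60),(125,255,255)),("orange",(5,200,120),(14,255,255)),("turq",(80,120,80),(95,255,255)),("wood",(8,60,100),(22,190,255)),("red",(0,200,150),(3,255,255))):
        m=cv2.inRange(H,lo,hi); k,l,st,c=cv2.connectedComponentsWithStats(m)
        for i in range(1,k):
            if st[i,4]>40:
                p=P[l==i]; p=p[~np.isnan(p[:,0])]
                if len(p)==0: continue
                t=p[p[:,2]>np.percentile(p[:,2],97)-.006]
                print(nm,st[i],c[i].round(1),"mean",p.mean(0).round(3),"zmax",np.percentile(p[:,2],98).round(3),"topmean",t.mean(0).round(3), "ext",(t.max(0)-t.min(0)).round(3))
s=cam("top");cv2.imwrite("pics/crop_top.png",cv2.resize(s["image"][220:380,190:400],None,fx=3.8,fy=3.7,interpolation=cv2.INTER_CUBIC)[:600,:800])
E
```

```text
top o [0.445 0.022 1.041]
yellow [245 257  37  37 820] [263.3 275.2] mean [0.436 0.084 0.039] zmax 0.084 topmean [0.437 0.082 0.086] ext [0.058 0.058 0.115]
blue [45 59 16  7 48] [51.8 61.8] mean [0.812 0.449 0.041] zmax 0.053 topmean [0.812 0.448 0.049] ext [0.004 0.018 0.008]
blue [22 61 22  7 66] [34.1 64.4] mean [0.806 0.478 0.043] zmax 0.054 topmean [0.806 0.48  0.051] ext [0.007 0.033 0.006]
blue [ 0 66 20  7 56] [ 9.8 68.9] mean [0.799 0.52  0.042] zmax 0.053 topmean [0.799 0.521 0.051] ext [0.005 0.021 0.007]
blue [ 338  121  107  106 7919] [391.3 173.3] mean [ 0.617 -0.146  0.014] zmax 0.055 topmean [ 0.616 -0.145  0.054] ext [0.182 0.181 0.011]
turq [220 317  27  26 381] [232.9 329.4] mean [0.352 0.127 0.116] zmax 0.186 topmean [0.349 0.13  0.184] ext [0.019 0.018 0.007]
wood [ 70   0  24  62 703] [81.2 27.2] mean [0.874 0.399 0.039] zmax 0.077 topmean [0.863 0.397 0.075] ext [0.083 0.015 0.012]
wood [584   0  12  58 511] [590.   30.9] mean [ 0.844 -0.475  0.1  ] zmax 0.105 topmean [ 0.844 -0.475  0.101] ext [0.1   0.019 0.01 ]
wood [502  40  40  40 787] [525.9  56.5] mean 
[... 4079 characters left out ...]
 ext [0.042 0.033 0.007]
wood [  12  345   76   73 1174] [ 56.5 388.3] mean [ 0.555 -0.386  0.019] zmax 0.032 topmean [ 0.548 -0.388  0.028] ext [0.108 0.088 0.008]
wood [260 362  14  11  54] [266.8 367.5] mean [ 0.654 -0.145  0.026] zmax 0.027 topmean [ 0.654 -0.145  0.026] ext [0.018 0.016 0.005]
wood [ 385  367   76   74 2748] [422.  404.4] mean [0.787 0.002 0.016] zmax 0.026 topmean [0.789 0.001 0.024] ext [0.09  0.09  0.008]
red [243 194  14  33 315] [249.6 211.7] mean [ 0.454 -0.078  0.124] zmax 0.149 topmean [ 0.459 -0.08   0.147] ext [0.018 0.017 0.008]
red [ 570  282   70  123 4098] [612.4 346.1] mean [0.866 0.213 0.084] zmax 0.158 topmean [0.857 0.209 0.155] ext [0.051 0.006 0.012]
```

View pics/crop_top.png

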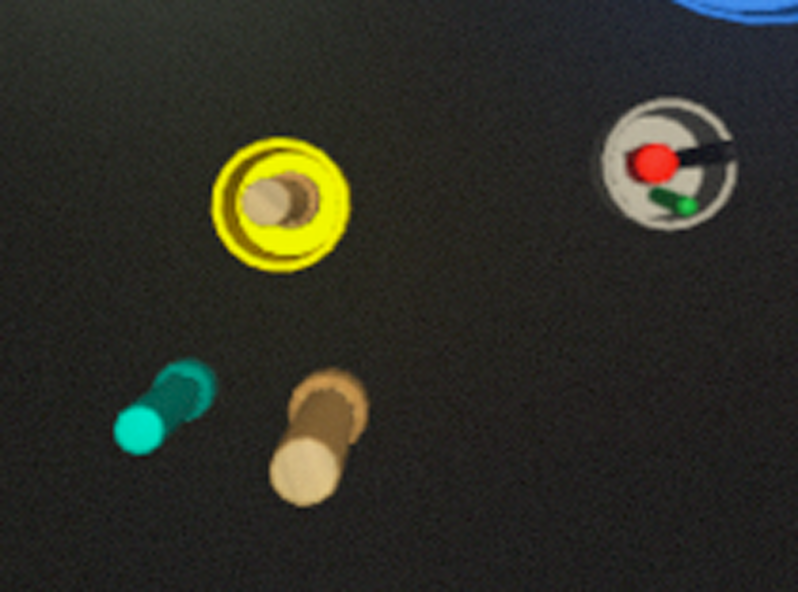

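The crop confirms the choice: the short wooden stick stands in the yellow pot. The tall wooden stick (272,340) and the turquoise one (230,330) stand free outside it. Next come precise circle fits and a triangulated stick top.

Run:
```python
from h import *
from scipy.spatial.transform import Rotation as Ro
S={n:cam(n) for n in("top","scene")}
# depth sanity: table offset
for n,s in S.items():
    P=cloud(s); H=hsv(s); m=(H[...,2]<50)&(P[...,0]>.35)&(P[...,0]<.8)&(abs(P[...,1])<.3)&(abs(P[...,2])<.02); print(n,"table z",np.nanmedian(P[m][:,2]).round(4))
def fit(p):
    A=np.c_[2*p,np.ones(len(p))]; c=np.linalg.lstsq(A,(p**2).sum(1),rcond=None)[0]; return c[:2].round(4),np.sqrt(c[2]+c[0]**2+c[1]**2).round(4)
# outlines in top of pot and bowl at rim height
s=S["top"];H=hsv(s)
for nm,lo,hi,z in(("pot",(24,120,80),(34,255,255),.08),("bowl",(100,120,40),(125,255,255),.055)):
    m=cv2.inRange(H,lo,hi); c=max([c for c in cv2.findContours(m,0,1)[0] if nm=="pot" or 300<c[:,0,0].mean()<460],key=cv2.contourArea)[:,0]
    c=cv2.convexHull(c)[:,0] 
    print(nm,fit(np.array([plane(s,u,v,z)[:2] for u,v in c])))
for n,s in S.items():
    P=cloud(s);H=hsv(s)
    b=cv2.inRange(H,(100,120,40),(125,255,255))>0; y=cv2.inRange(H,(24,120,80),(34,255,255))>0
    r=b&(P[...,2]>.050)&(P[...,2]<.062)&(abs(P[...,0]-.615)<.12)&(abs(P[...,1]+.145)<.12); print(n,"bowl rim depth",fit(P[r][:,:2]),P[r][:,2].max())
    r=y&(P[...,2]>.073)&(P[...,2]<.088)&(abs(P[...,0]-.437)<.05)&(abs(P[...,1]-.08)<.05); print(n,"pot rim depth",fit(P[r][:,:2]))
    p=P[(P[...,2]>.10)&(P[...,2]<.20)&(abs(P[...,0]-.44)<.03)&(abs(P[...,1]-.078)<.03)]
    for a in (.1,.12,.14,.16): q=p[(p[:,2]>a)&(p[:,2]<a+.02)]; print(a,q.mean(0).round(4),len(q))
    for k in ("orange",):
        m=cv2.inRange(H,(4,170,100),(15,255,255))>0; m&=(abs(P[...,0]-.65)<.03)&(abs(P[...,1]+.147)<.03); print("orange",np.median(P[m],0).round(4),m.sum(),np.argwhere(m).mean(0))
# stick top triangulate: top view bright cap pixel centre, scene view top-of-stick
g=S["top"]["image"][262:285,250:280]; print(cv2.cvtColor(g,cv2.COLOR_BGR2GRAY)[::2,::2])
st=manip.sense(); print(Ro.from_quat(st["tool_rot"]).as_matrix().round(3))
```

```text
top table z -0.0006
scene table z 0.0004
pot (array([0.4372, 0.081 ]), np.float64(0.0305))
bowl (array([ 0.6102, -0.1393]), np.float64(0.0925))
top bowl rim depth (array([ 0.6094, -0.1385]), np.float64(0.0891)) 0.059287779970991994
top pot rim depth (array([0.4365, 0.0818]), np.float64(0.0277))
0.1 [0.4375 0.0727 0.1103] 5
0.12 [0.4399 0.0723 0.1291] 8
0.14 [0.4381 0.0729 0.1519] 10
0.16 [0.442  0.0732 0.172 ] 7
orange [ 0.65   -0.1417  0.0242] 41 [154.07317073 389.56097561]
scene bowl rim depth (array([ 0.6127, -0.1412]), np.float64(0.0892)) 0.058309034236827983
scene pot rim depth (array([0.4388, 0.0789]), np.float64(0.0277))
0.1 [0.4459 0.0748 0.11  ] 137
0.12 [0.4457 0.0746 0.1301] 140
0.14 [0.4461 0.0747 0.1498] 139
0.16 [0.4464 0.0749 0.1701] 142
orange [ 0.6616 -0.1474  0.0221] 155 [373.5483871  267.39354839]
[[ 55 203 195 102  80 141 204 216 217 216 196 179 214 112  37]
 [202 171  77 100 210 216 216 217 217 217 217 216 200 213 105]
 [195  79  87 208 217 217 209 188 163 196 209 217 216 204 205]
 [113  84 194 213 174 165 131 117 130 142 139 192 216 216 211]
 [ 88  96 184 167 164 169 171 145  99 103 139 132 204 215 214]
 [ 93 155 182 184 175 165 166 168 117  96  89 151 190 217 208]
 [ 93 184 172 183 185 176 162 166 119  90  88 147 183 216 203]
 [ 99 183 174 178 182 184 178 164 107  81  90 141 197 216 213]
 [101 129 207 172 179 182 182 154  74  76 123 144 217 217 212]
 [104 101 214 193 167 173 157 101 129 121 156 209 216 216 209]
 [121 104 167 216 217 217 217 207 201 213 217 217 217 217 211]
 [205 104 106 198 217 217 217 217 217 216 216 217 217 210 189]]
[[-0.     0.312 -0.95 ]
 [ 0.    -0.95  -0.312]
 [-1.    -0.    -0.   ]]
```

Measured in both views:

| Item | x, y (m) | Height (m) |
|---|---|---|
| Stick axis | (.439, .079) | top ≈ .190 |
| Pot | (.438, .080) | rim ≈ .08 |
| Bowl | (.611, -.140) | rim ≈ .055 |
| Tall stick (bystander) | (.339, .063) | top ≈ .243 |

The heights and sizes agree with the text. I'll yaw so the jaws open along world y and the camera faces +x.

```bash
python3 -m crank '[[0.0854,-0.01,0,0,0.106],[0.0854,-0.01,0,0,0.106],[0.0854,-0.01,0,0,0.105],[0.0854,0,-0.02,-0.03,0],[0.0854,0,-0.03,-0.04,0]]' 100
```

```text
t: 0.9
tcp_pos: [0.264, -0.5456, 0.2618]
tool_rot: [0.707, -0.003, -0.707, -0.001]
force: [1.1, -0.1, 1.2]
finger_gap: 0.996
```

```bash
python3 -m crank '[[0.0854,0,-0.04,-0.04,0],[0.0854,0,-0.04,-0.04,0],[0.0854,0,-0.04,-0.04,0],[0.0854,0,-0.04,-0.03,0],[0.0854,0,-0.04,-0.02,0]]'; python3 -m crank '[[0.0854,0,-0.045,0,0],[0.0854,0,-0.045,0,0],[0.0854,0,-0.045,0,0],[0.0854,0,-0.045,0,0],[0.0854,0,-0.045,0,0]]'
```

```text
t: 1.4
tcp_pos: [0.4227, -0.3563, 0.2615]
tool_rot: [0.708, -0.0, -0.707, 0.0]
force: [0.4, 0.4, -0.5]
finger_gap: 1.001
t: 1.9
tcp_pos: [0.4207, -0.1312, 0.2616]
tool_rot: [0.707, -0.0, -0.707, -0.0]
force: [0.3, 0.4, 0.3]
finger_gap: 0.999
```

```bash
python3 -m crank '[[0.0854,0,-0.045,0,0],[0.0854,0,-0.045,0,0],[0.0854,0,-0.04,0,0],[0.0854,0,0,0,0],[0.0854,0,0,0,0]]'; python3 -c "
from h import *
print(manip.sense()['q'])
s=cam('scene');cv2.imwrite('pics/s1.png',s['image'])
w=wristcam();cv2.imwrite('pics/w1.png',w['image'])"
```

```text
t: 2.4
tcp_pos: [0.421, -0.0022, 0.2616]
tool_rot: [0.707, 0.001, -0.707, 0.001]
force: [0.6, -0.2, -0.5]
finger_gap: 0.999
[-2.71752538e-01  2.06217270e-01  1.87688725e+00 -5.57734799e-04
  1.05751861e+00  1.29662493e+00]
```

View pics/s1.png

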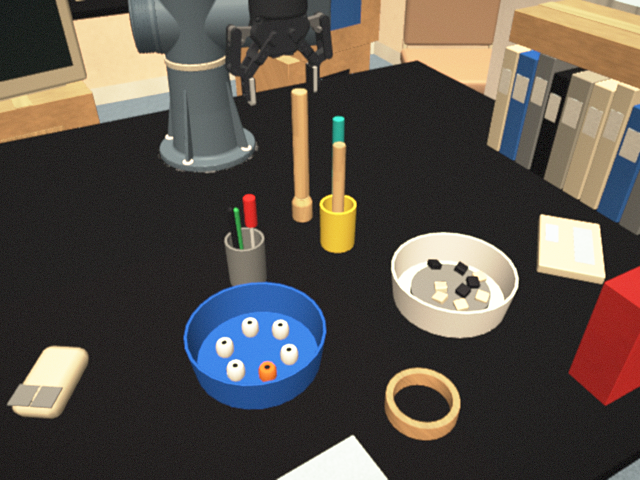

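View pics/w1.png

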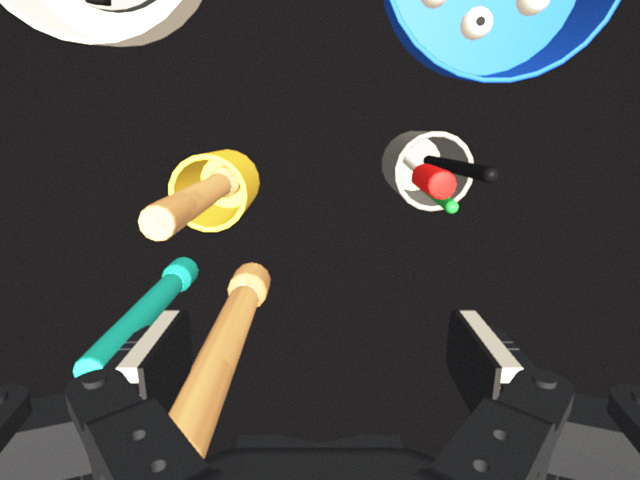

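The scene view shows the gripper clear behind the sticks. The wrist view has the target stick's top at (157,222), the yellow pot at (213,190) and the tall stick between the fingers' image at (220,360). I'll check the wrist rays against the earlier numbers.

Run:
```python
from h import *
w=wristcam(); s=cam("scene"); t=cam("top")
print(w["o"], "sticktop@.19",plane(w,157,222,.19).round(4))
print("tri w-top",tri(w,(157,222),t,(259.5,274)))
print("tri w-scene",tri(w,(157,222),s,(338.5,145)))
H=hsv(w);m=cv2.inRange(H,(22,120,80),(34,255,255));k,l,st,c=cv2.connectedComponentsWithStats(m);i=1+st[1:,4].argmax();print(st[i])
P=cloud(w); p=P[(P[...,2]>.1)&(P[...,2]<.2)&(abs(P[...,0]-.44)<.03)&(abs(P[...,1]-.08)<.03)]; print(len(p),p.mean(0),p[:,2].max()); q=p[p[:,2]>.182]; print(q.mean(0),len(q))
```

```text
[ 0.4881488  -0.00228753  0.40374592] sticktop@.19 [0.4401 0.0802 0.19  ]
tri w-top (array([0.43966866, 0.08027017, 0.1893508 ]), np.float64(0.0007292355682235179))
tri w-scene (array([0.43935886, 0.07962888, 0.18831147]), np.float64(0.0025123630195548956))
[ 167  149   92   84 1752]
2606 [0.44138791 0.07748481 0.16668086] 0.1913121113915122
[0.43973197 0.08020515 0.18867483] 1232
```

Every view agrees: the stick axis is at (.4395, .080), with its top at .189–.190. Moving over it now.

```bash
python3 -m crank '[[0.0854,0,-0.022,-0.0185,0],[0.0854,0,-0.03,0,0],[0.0854,0,-0.03,0,0],[0.0854,0,0,0,0],[0.0854,0,0,0,0]]'; python3 -c "
from h import *
w=wristcam();cv2.imwrite('pics/w2.png',w['image']);cv2.imwrite('pics/s2.png',cam('scene')['image'])"
```

```text
t: 3.15
tcp_pos: [0.4396, 0.0786, 0.2612]
tool_rot: [-0.707, 0.0, 0.707, -0.0]
force: [-0.4, -0.7, 0.7]
finger_gap: 0.999
```

View pics/w2.png

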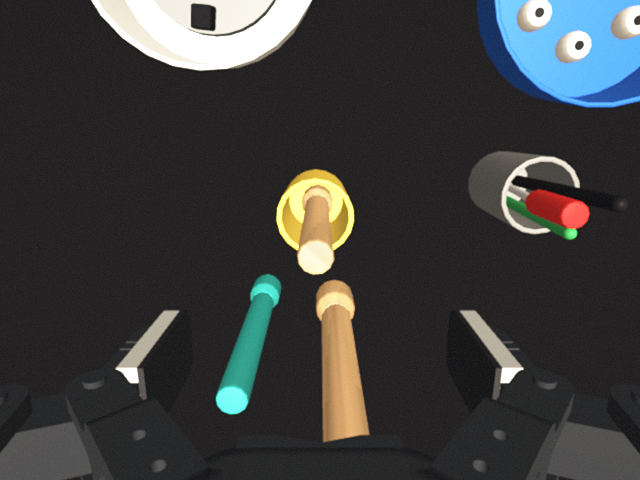

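View pics/s2.png

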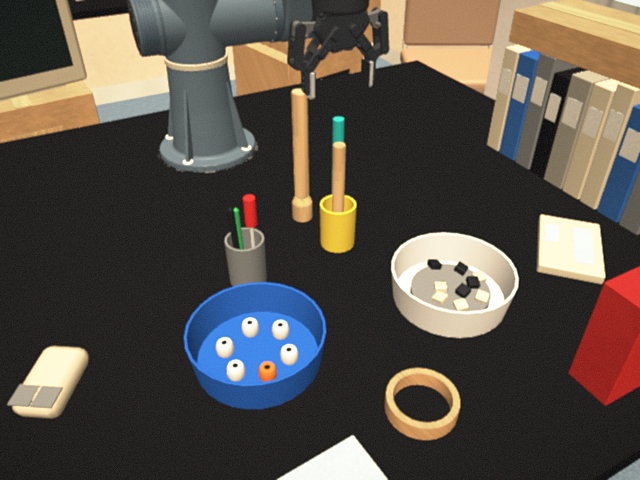

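```bash
python3 -m crank '[[0.0854,0.03,-0.001,0,0],[0.0854,0.03,0,0,0],[0.0854,0.03,0,0,0],[0.0854,0.025,0,0,0],[0.0854,0.015,0,0,0]]'; python3 -m crank '[[0.0854,0,0,0,0],[0.0854,0,0,0,0]]'; python3 -c "
from h import *
cv2.imwrite('pics/s3.png',cam('scene')['image']);cv2.imwrite('pics/w3.png',cam('wrist')['image'])"
```

```text
t: 3.75
tcp_pos: [0.4388, 0.0788, 0.1297]
tool_rot: [-0.706, 0.001, 0.708, 0.001]
force: [0.1, -0.2, -0.1]
finger_gap: 0.995
t: 3.95
tcp_pos: [0.4398, 0.0793, 0.1314]
tool_rot: [-0.707, 0.001, 0.707, 0.001]
force: [-0.3, -0.5, 0.5]
finger_gap: 1.002
```

View pics/s3.png

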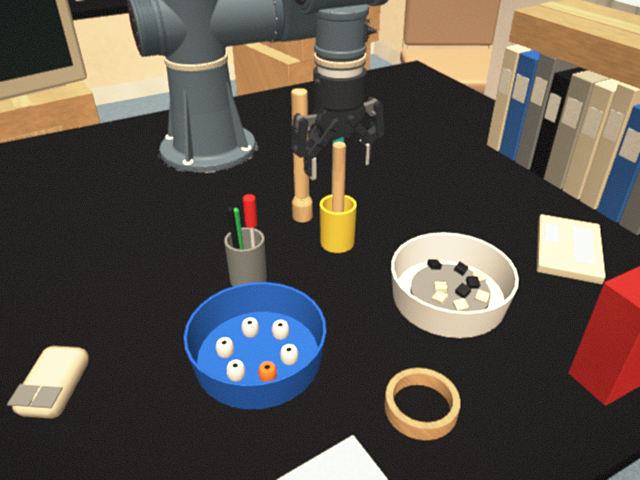

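View pics/w3.png

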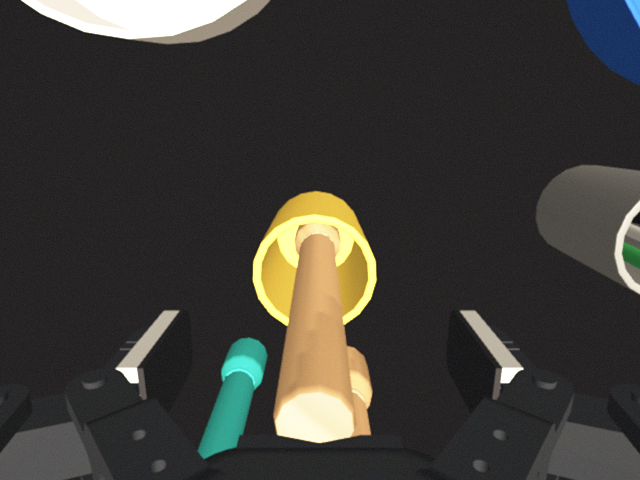

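The stick (scene (338,175), wrist (318,330)) stands between the open fingers. Closing the gripper.

```bash
python3 -m crank '[[0.0,0,0,0,0],[0.0,0,0,0,0],[0.0,0,0,0,0],[0.0,0,0,0,0],[0.0,0,0,0,0]]' 110;python3 -m crank '[[0.0,0,0,0,0],[0.0,0,0,0,0],[0.0,0,0,0,0],[0.0,0,0,0,0],[0.0,0,0,0,0]]'; python3 -c "
from h import *
cv2.imwrite('pics/w4.png',cam('wrist')['image'])"
```

```text
t: 4.55
tcp_pos: [0.4398, 0.0803, 0.1318]
tool_rot: [0.707, -0.0, -0.707, -0.0]
force: [0.0, -0.0, 2.5]
finger_gap: 0.209
t: 5.05
tcp_pos: [0.4397, 0.0803, 0.1318]
tool_rot: [0.707, -0.0, -0.707, -0.0]
force: [-0.6, 0.1, 4.8]
finger_gap: 0.21
```

View pics/w4.png

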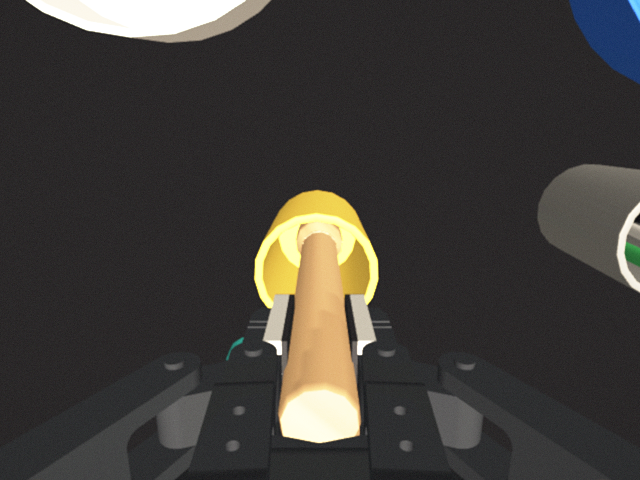

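The stick is gripped between the pads. Lift it straight out.

```bash
python3 -m crank '[[0.0,-0.015,0,0,0],[0.0,-0.025,0,0,0],[0.0,-0.03,0,0,0],[0.0,-0.025,0,0,0],[0.0,-0.015,0,0,0]]';python3 -m crank '[[0.0,0,0,0,0],[0.0,0,0,0,0]]'; python3 -c "
from h import *
cv2.imwrite('pics/w5.png',cam('wrist')['image'])
cv2.imwrite('pics/s5.png',cam('scene')['image'])"
```

```text
t: 5.6
tcp_pos: [0.4399, 0.0802, 0.2429]
tool_rot: [0.708, -0.0, -0.706, 0.0]
force: [0.5, 0.2, -1.0]
finger_gap: 0.205
t: 5.8
tcp_pos: [0.4389, 0.0802, 0.2408]
tool_rot: [-0.707, 0.0, 0.707, 0.0]
force: [-0.6, -0.5, -1.9]
finger_gap: 0.209
```

View pics/w5.png

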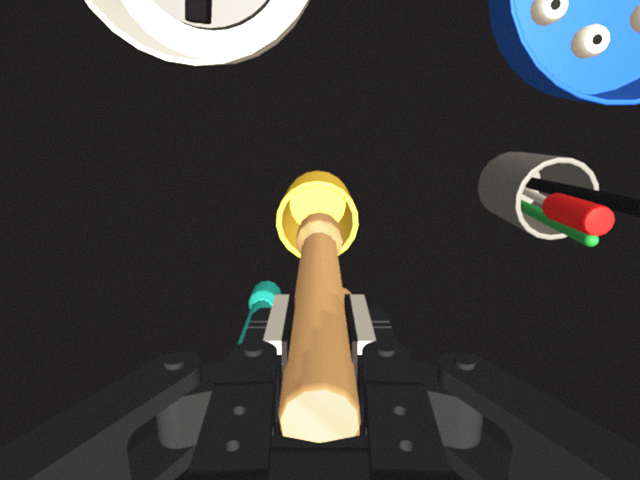

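View pics/s5.png

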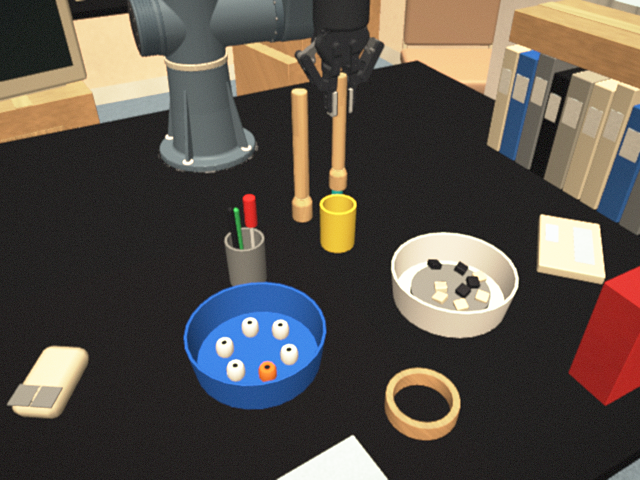

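The stick hangs straight and clear above the pot (scene foot at (338,180)). Now over to the bowl.

```bash
python3 -m crank '[[0.0,0,0.012,-0.01,0],[0.0,0,0.022,-0.017,0],[0.0,0,0.026,-0.02,0],[0.0,0,0.026,-0.02,0],[0.0,0,0.026,-0.02,0]]';python3 -m crank '[[0.0,0,0.026,-0.02,0],[0.0,0,0.026,-0.02,0],[0.0,0,0.026,-0.02,0],[0.0,0,0.02,-0.0155,0],[0.0,0,0.01,-0.009,0]]';python3 -m crank '[[0.0,0,0,0,0],[0.0,0,0,0,0]]'; python3 -c "
from h import *
w=wristcam();t=cam('top')
cv2.imwrite('pics/w6.png',w['image'])
cv2.imwrite('pics/t6.png',t['image'])
s=cam('scene');cv2.imwrite('pics/s6.png',s['image'])
import pickle
pickle.dump((w,t,s),open('k6.pkl','wb'))"
```

```text
t: 6.4
tcp_pos: [0.5275, -0.0339, 0.2403]
tool_rot: [-0.707, 0.0, 0.708, 0.0]
force: [0.3, -0.1, -0.3]
finger_gap: 0.21
t: 6.9
tcp_pos: [0.6121, -0.1431, 0.2398]
tool_rot: [-0.707, 0.001, 0.707, 0.001]
force: [-0.3, -0.2, -1.2]
finger_gap: 0.206
t: 7.1
tcp_pos: [0.6099, -0.1393, 0.2403]
tool_rot: [-0.706, -0.0, 0.708, 0.001]
force: [-0.5, 0.6, -0.7]
finger_gap: 0.208
```

View pics/w6.png

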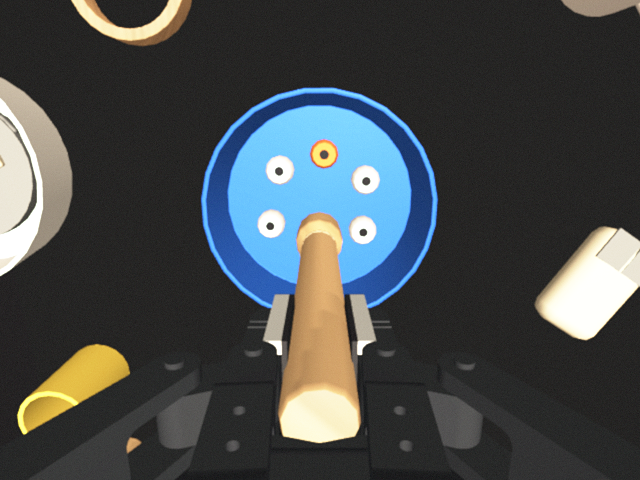

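View pics/t6.png

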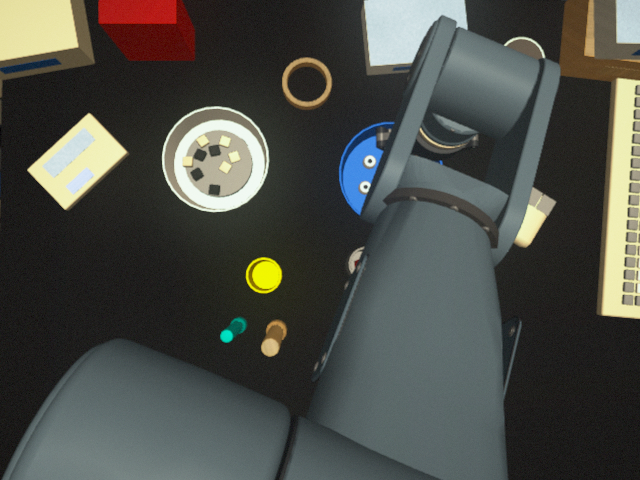

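View pics/s6.png

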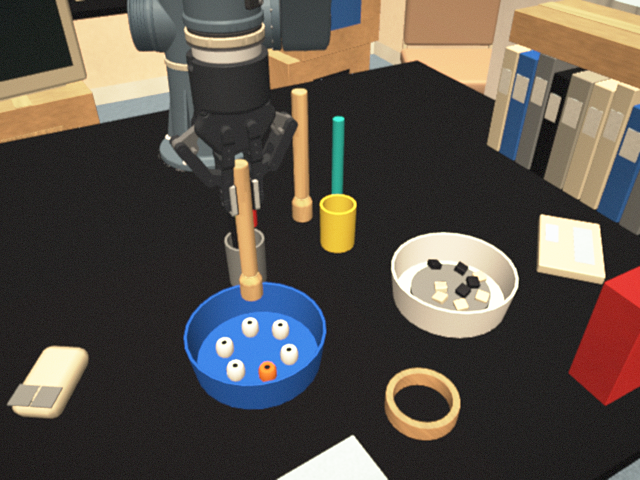

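The foot hangs above the bowl centre, with five of the six beads visible in the wrist view (orange at (324,154)). I'll check the bowl centre against the bead ring and the foot axis.

Run:
```python
from h import *
import pickle
w,t,s=pickle.load(open('k6.pkl','rb'))
def fit(p):
    A=np.c_[2*p,np.ones(len(p))]; c=np.linalg.lstsq(A,(p**2).sum(1),rcond=None)[0]; return c[:2].round(4),np.sqrt(c[2]+c[0]**2+c[1]**2).round(4)
p=np.array([plane(w,u,v,.025)[:2] for u,v in((324,154),(366,180),(280,170),(271,224),(363,230))]);print(p.round(4),fit(p))
m=cv2.inRange(hsv(w),(100,120,40),(125,255,255));c=max(cv2.findContours(m,0,1)[0],key=cv2.contourArea);h=cv2.convexHull(c)[:,0];h=h[h[:,1]<285];print("rim",fit(np.array([plane(w,u,v,.055)[:2] for u,v in h])))
m=cv2.inRange(hsv(s),(8,60,100),(22,190,255));k,l,st,c=cv2.connectedComponentsWithStats(m);i=l[290,251];print(st[i]); ys=[170,200,230,250,270,285,295]
P=cloud(s)
for y in ys:
    x=np.where(l[y]==i)[0]; x=x[(x>230)&(x<270)]; print(y,x.min(),x.max(),P[y,int(x.mean())].round(4))
P=cloud(w)
for y in (400,300,260,240,225): print(y,P[y,320].round(4))
s0=cv2.imread('pics/top0.png')
```

```text
[[ 0.6524 -0.1417]
 [ 0.6312 -0.1766]
 [ 0.6395 -0.1054]
 [ 0.5937 -0.0965]
 [ 0.5885 -0.1753]] (array([ 0.6096, -0.1375]), np.float64(0.0438))
rim (array([ 0.6105, -0.1375]), np.float64(0.0918))
[ 233  159   30  142 2330]
170 233 248 [ 0.6192 -0.1422  0.2956]
200 237 251 [ 0.6188 -0.141   0.2581]
230 236 254 [ 0.6209 -0.1441  0.2207]
250 239 256 [ 0.6194 -0.1437  0.1913]
270 241 258 [ 0.619  -0.1436  0.1611]
285 240 261 [ 0.6216 -0.1451  0.1403]
295 242 261 [ 0.6221 -0.1453  0.1246]
400 [ 0.6167 -0.1383  0.2984]
300 [ 0.619  -0.1383  0.2468]
260 [ 0.6189 -0.1383  0.2025]
240 [ 0.6185 -0.1383  0.1675]
225 [ 0.6208 -0.1383  0.1434]
```

The stick is vertical and on the bowl centre: the ring fit gives (.6096,-.1375) r .0438, and the rim fit r .092. Lower the foot by 0.105 m, so it ends about 4 mm above the floor.

```bash
python3 -m crank '[[0.0,0.015,0,0,0],[0.0,0.03,0,0,0],[0.0,0.03,0,0,0],[0.0,0.02,0,0,0],[0.0,0.01,0,0,0]]';python3 -m crank '[[0.0,0,0,0,0],[0.0,0,0,0,0]]'; python3 -c "
from h import *
w=wristcam();cv2.imwrite('pics/w7.png',w['image']);cv2.imwrite('pics/s7.png',cam('scene')['image'])"
```

```text
t: 7.75
tcp_pos: [0.6093, -0.1384, 0.1346]
tool_rot: [-0.706, -0.001, 0.708, 0.0]
force: [0.3, 0.6, -0.3]
finger_gap: 0.205
t: 7.95
tcp_pos: [0.6115, -0.1398, 0.1373]
tool_rot: [0.708, -0.0, -0.707, 0.0]
force: [0.0, -0.0, -0.7]
finger_gap: 0.208
```

View pics/w7.png

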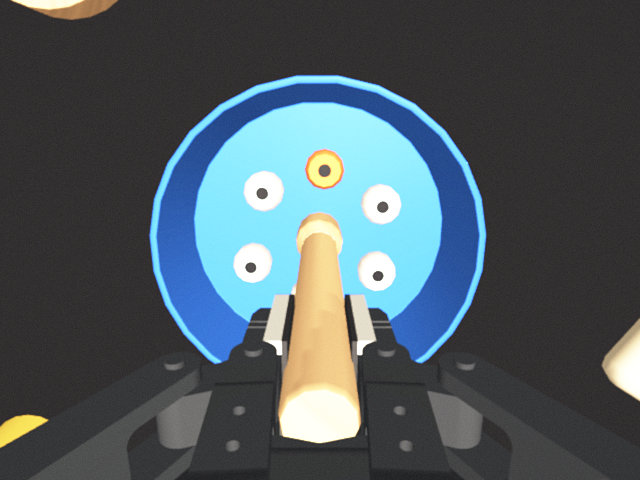

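View pics/s7.png

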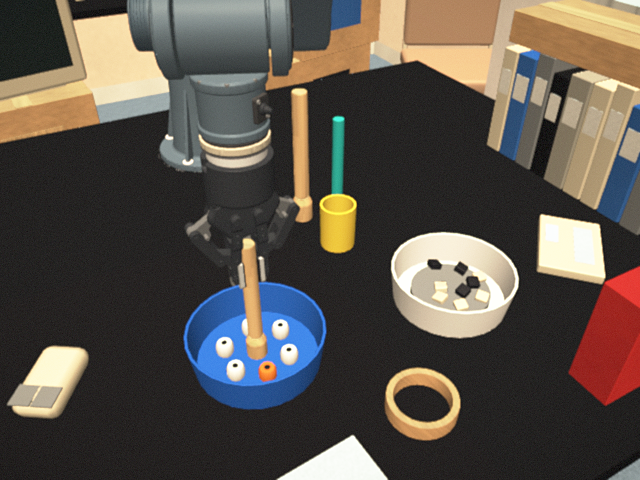

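The foot is in the clear middle of the ring (wrist (320,235)). I'll go out along -y, which falls in a gap, then circle counter-clockwise at R = 39 mm.

```bash
python3 -m crank '[[0.0,0.001,0.009,0,0],[0.0,0,0.01,0,0],[0.0,0,0.01,0,0],[0.0,0,0.01,0,0]]';python3 -m crank '[[0.0,0,-0.0019,-0.012,0],[0.0,0,-0.0055,-0.0109,0],[0.0,0,-0.0087,-0.0087,0],[0.0,0,-0.0109,-0.0055,0],[0.0,0,-0.012,-0.0019,0]]'; python3 -c "
from h import *
w=wristcam();cv2.imwrite('pics/w8.png',w['image'])"
```

```text
t: 8.45
tcp_pos: [0.6109, -0.1803, 0.1355]
tool_rot: [0.707, -0.0, -0.707, -0.0]
force: [0.1, -0.1, -1.4]
finger_gap: 0.209
t: 8.95
tcp_pos: [0.6507, -0.1382, 0.1351]
tool_rot: [0.707, 0.0, -0.707, 0.0]
force: [0.2, 0.2, -1.2]
finger_gap: 0.211
```

View pics/w8.png

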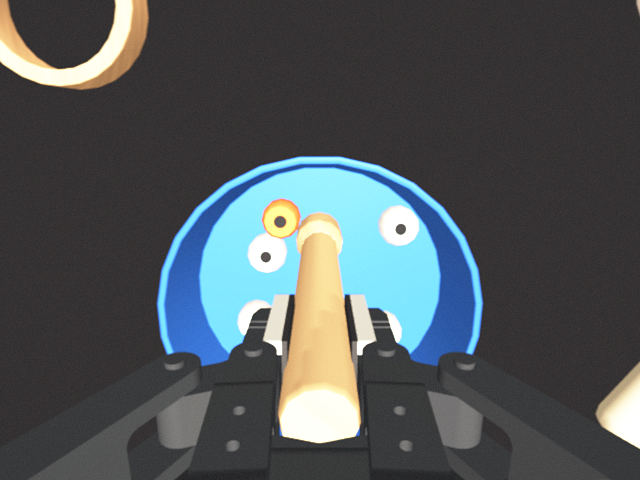

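The orange bead (282,218) is being pushed ahead of the foot, all beads are upright and the stick is still straight. Continuing round.

```bash
python3 -m crank '[[0.0,0,-0.012,0.0019,0],[0.0,0,-0.0109,0.0055,0],[0.0,0,-0.0087,0.0087,0],[0.0,0,-0.0055,0.0109,0],[0.0,0,-0.0019,0.012,0]]'; python3 -m crank '[[0.0,0,0.0019,0.012,0],[0.0,0,0.0055,0.0109,0],[0.0,0,0.0087,0.0087,0],[0.0,0,0.0109,0.0055,0],[0.0,0,0.012,0.0019,0]]'; python3 -m crank '[[0.0,0,0.012,-0.0019,0],[0.0,0,0.0109,-0.0055,0],[0.0,0,0.0087,-0.0087,0],[0.0,0,0.0055,-0.0109,0],[0.0,0,0.0019,-0.012,0]]'; python3 -c "
from h import *
w=wristcam();cv2.imwrite('pics/w9.png',w['image']);cv2.imwrite('pics/s9.png',cam('scene')['image'])"
```

```text
t: 9.5
tcp_pos: [0.6095, -0.0996, 0.1354]
tool_rot: [-0.707, -0.0, 0.707, -0.0]
force: [-0.3, -0.7, -0.9]
finger_gap: 0.208
t: 10.0
tcp_pos: [0.5713, -0.141, 0.1354]
tool_rot: [-0.707, 0.0, 0.707, 0.0]
force: [0.3, 0.0, -1.3]
finger_gap: 0.215
t: 10.5
tcp_pos: [0.6123, -0.1804, 0.1353]
tool_rot: [0.707, -0.001, -0.707, -0.0]
force: [-0.3, 0.1, -1.9]
finger_gap: 0.205
```

View pics/w9.png

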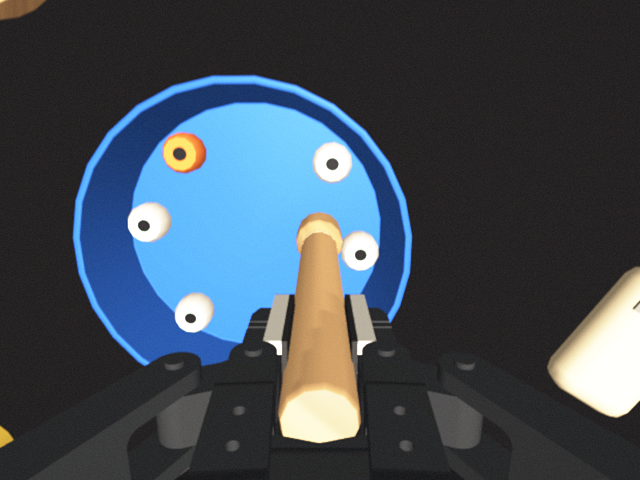

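View pics/s9.png

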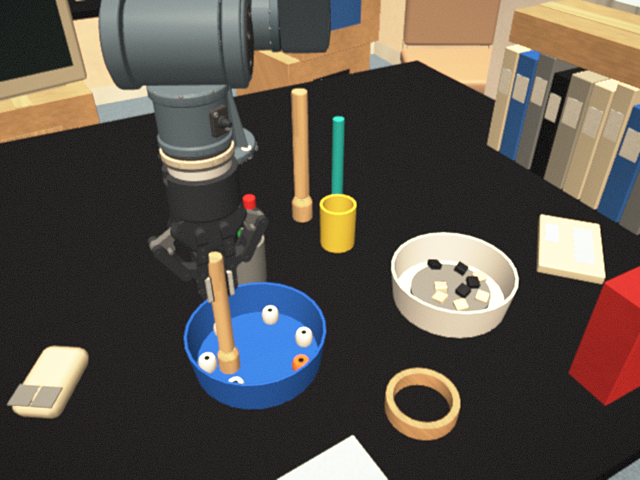

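After one turn the orange bead has moved from the ring's far side to (185,153), near the wall, and all the beads are inside. The stick has not slipped. Second turn, plus an eighth overlap.

```bash
python3 -m crank '[[0.0,0,-0.0019,-0.012,0],[0.0,0,-0.0055,-0.0109,0],[0.0,0,-0.0087,-0.0087,0],[0.0,0,-0.0109,-0.0055,0],[0.0,0,-0.012,-0.0019,0]]'; python3 -m crank '[[0.0,0,-0.012,0.0019,0],[0.0,0,-0.0109,0.0055,0],[0.0,0,-0.0087,0.0087,0],[0.0,0,-0.0055,0.0109,0],[0.0,0,-0.0019,0.012,0]]'; python3 -m crank '[[0.0,0,0.0019,0.012,0],[0.0,0,0.0055,0.0109,0],[0.0,0,0.0087,0.0087,0],[0.0,0,0.0109,0.0055,0],[0.0,0,0.012,0.0019,0]]'; python3 -m crank '[[0.0,0,0.012,-0.0019,0],[0.0,0,0.0109,-0.0055,0],[0.0,0,0.0087,-0.0087,0],[0.0,0,0.0055,-0.0109,0],[0.0,0,0.0019,-0.012,0]]'; python3 -m crank '[[0.0,0,-0.0019,-0.012,0],[0.0,0,-0.0055,-0.0109,0],[0.0,0,-0.0087,-0.0087,0],[0.0,0,0,0,0],[0.0,0,0,0,0]]';python3 -c "
from h import *
w=wristcam();cv2.imwrite('pics/w10.png',w['image']);cv2.imwrite('pics/s10.png',cam('scene')['image'])"
```

```text
t: 11.1
tcp_pos: [0.6506, -0.1385, 0.1353]
tool_rot: [0.707, 0.0, -0.707, 0.0]
force: [0.1, -0.3, -0.5]
finger_gap: 0.209
t: 11.6
tcp_pos: [0.6094, -0.0996, 0.1354]
tool_rot: [-0.707, -0.0, 0.707, -0.0]
force: [-0.5, -0.9, -1.0]
finger_gap: 0.21
t: 12.1
tcp_pos: [0.5713, -0.141, 0.1354]
tool_rot: [-0.707, 0.0, 0.707, 0.0]
force: [-0.2, 0.6, -1.1]
finger_gap: 0.208
t: 12.6
tcp_pos: [0.6123, -0.1803, 0.1353]
tool_rot: [0.707, -0.001, -0.707, -0.0]
force: [-0.1, 0.3, -0.3]
finger_gap: 0.209
t: 13.1
tcp_pos: [0.6423, -0.1618, 0.1351]
tool_rot: [-0.707, -0.001, 0.707, -0.0]
force: [-0.4, -0.6, -0.9]
finger_gap: 0.209
```

View pics/w10.png

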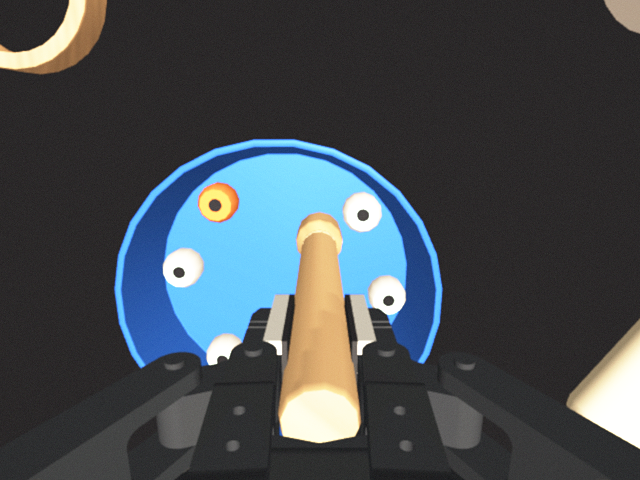

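View pics/s10.png

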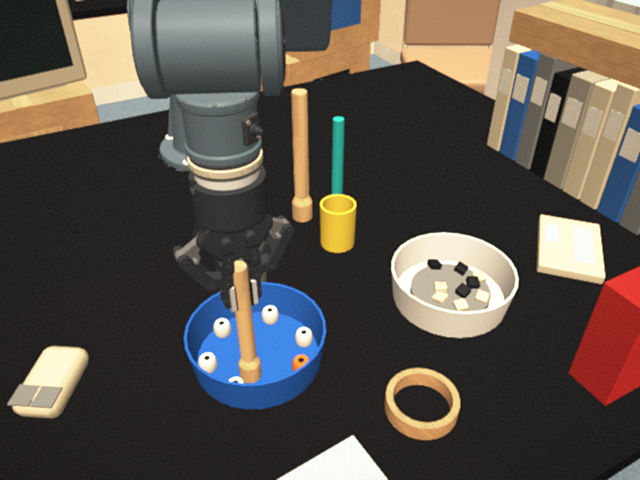

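Two turns are done; the orange bead sits at (218,202), well away from its start, and is still in the bowl. Lift, then go back over the pot.

```bash
python3 -m crank '[[0.0,-0.012,0,0,0],[0.0,-0.025,0,0,0],[0.0,-0.03,0,0,0],[0.0,-0.028,0,0,0],[0.0,-0.015,0,0,0]]';python3 -m crank '[[0.0,0,-0.012,0.01,0],[0.0,0,-0.022,0.018,0],[0.0,0,-0.026,0.022,0],[0.0,0,-0.026,0.022,0],[0.0,0,-0.026,0.022,0]]';python3 -m crank '[[0.0,0,-0.026,0.022,0],[0.0,0,-0.026,0.022,0],[0.0,0,-0.026,0.022,0],[0.0,0,-0.026,0.022,0],[0.0,0,-0.016,0.014,0]]'; python3 -m crank '[[0.0,0,-0.01,0.0085,0],[0.0,0,0,0,0],[0.0,0,0,0,0],[0.0,0,0,0,0]]'; python3 -c "
from h import *
w=wristcam();cv2.imwrite('pics/w11.png',w['image']);s=cam('scene');cv2.imwrite('pics/s11.png',s['image'])
P=cloud(s);p=P[(P[...,2]>.1)&(P[...,2]<.35)&(abs(P[...,0]-.44)<.04)&(abs(P[...,1]-.08)<.035)]
for a in np.arange(.1,.22,.02):
  q=p[(p[:,2]>a)&(p[:,2]<a+.02)];print(a.round(2),len(q),q.mean(0).round(4),q[:,2].min().round(4))"
```

```text
t: 13.7
tcp_pos: [0.6434, -0.1637, 0.2496]
tool_rot: [0.709, -0.001, -0.705, 0.001]
force: [0.4, 0.2, -1.1]
finger_gap: 0.205
t: 14.2
tcp_pos: [0.5474, -0.0503, 0.2464]
tool_rot: [0.708, -0.001, -0.707, -0.0]
force: [0.5, 0.5, -0.7]
finger_gap: 0.205
t: 14.7
tcp_pos: [0.4442, 0.0705, 0.2462]
tool_rot: [-0.707, -0.0, 0.707, 0.0]
force: [0.4, 0.6, -1.1]
finger_gap: 0.211
t: 15.1
tcp_pos: [0.4394, 0.0784, 0.2456]
tool_rot: [0.708, -0.001, -0.707, -0.0]
force: [0.4, 0.4, -0.9]
finger_gap: 0.204
0.1 5 [0.4502 0.0729 0.1193] 0.1189
0.12 184 [0.4489 0.0712 0.1301] 0.1202
0.14 193 [0.4469 0.0719 0.1492] 0.14
0.16 149 [0.4457 0.0727 0.1699] 0.1601
0.18 156 [0.446  0.0728 0.1899] 0.18
0.2 159 [0.4461 0.073  0.2102] 0.2
```

View pics/w11.png

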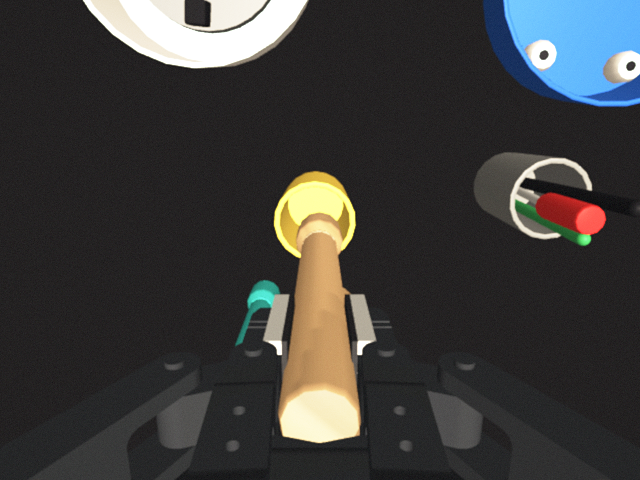

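View pics/s11.png

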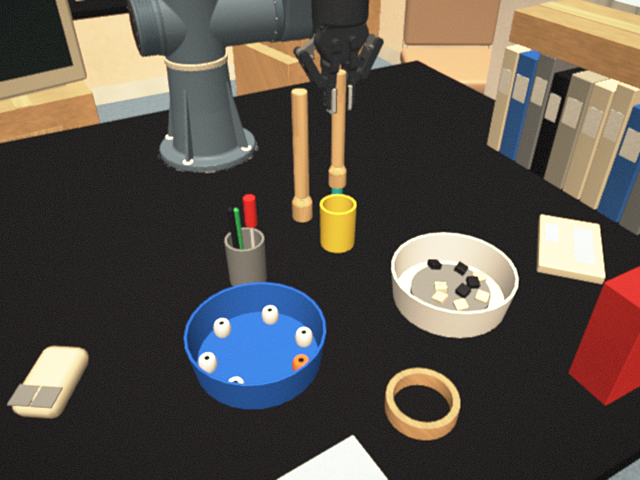

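The stick is upright over the pot with all six beads in the bowl. Nudge +2 mm in y and lower.

```bash
python3 -m crank '[[0.0,0.01,-0.0015,0,0],[0.0,0.025,0,0,0],[0.0,0.03,0,0,0],[0.0,0.025,0,0,0],[0.0,0.015,0,0,0]]';python3 -m crank '[[0.0,0.003,0,0,0],[0.0,0.003,0,0,0],[0.0,0,0,0,0],[0.0,0,0,0,0]]'
```

```text
t: 15.7
tcp_pos: [0.4369, 0.0806, 0.1379]
tool_rot: [-0.706, 0.0, 0.708, 0.0]
force: [-0.7, 0.5, -1.5]
finger_gap: 0.209
t: 16.1
tcp_pos: [0.4387, 0.0807, 0.1349]
tool_rot: [0.708, -0.0, -0.707, -0.0]
force: [0.6, -0.1, -0.7]
finger_gap: 0.204
```

```bash
python3 -m crank '[[0.0,0.0015,0,0,0],[0.0,0.001,0,0,0],[0.0,0,0,0,0],[0.0,0,0,0,0]]'
```

```text
t: 16.5
tcp_pos: [0.4381, 0.0808, 0.132]
tool_rot: [0.707, -0.0, -0.707, -0.0]
force: [-0.2, -0.9, -2.3]
finger_gap: 0.207
```

```bash
python3 -m crank '[[0.0,0.0005,0,0,0],[0.0,0,0,0,0],[0.0,0,0,0,0]]'; python3 -m crank '[[0.025,0,0,0,0],[0.025,0,0,0,0],[0.035,0,0,0,0],[0.045,0,0,0,0],[0.0854,0,0,0,0]]' 20; python3 -m crank '[[0.0854,0,0,0,0],[0.0854,0,0,0,0],[0.0854,0,0,0,0],[0.0854,0,0,0,0]]'; python3 -c "
from h import *
w=wristcam();cv2.imwrite('pics/w12.png',w['image']);s=cam('scene');cv2.imwrite('pics/s12.png',s['image'])"
```

```text
t: 16.8
tcp_pos: [0.4383, 0.0808, 0.1318]
tool_rot: [0.707, -0.0, -0.707, -0.0]
force: [-0.6, 0.6, 5.6]
finger_gap: 0.21
t: 17.3
tcp_pos: [0.438, 0.0807, 0.1312]
tool_rot: [-0.707, 0.0, 0.707, 0.0]
force: [-0.4, -0.3, -0.5]
finger_gap: 0.679
t: 17.7
tcp_pos: [0.438, 0.0807, 0.1313]
tool_rot: [-0.707, 0.0, 0.707, 0.0]
force: [-0.3, 0.8, -0.1]
finger_gap: 1.0
```

View pics/w12.png

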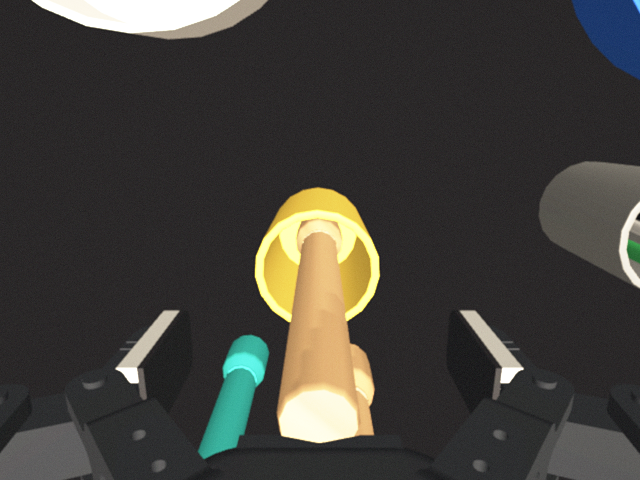

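View pics/s12.png

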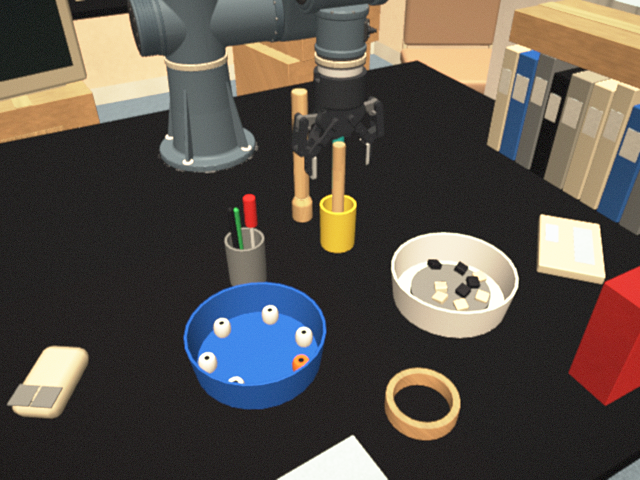

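The stick stands upright in the pot, and the fingers are open and clear on both sides. Retreat straight up, then check.

```bash
python3 -m crank '[[0.0854,-0.015,0,0,0],[0.0854,-0.025,0,0,0],[0.0854,-0.03,0,0,0],[0.0854,-0.03,0,0,0],[0.0854,-0.03,0,0,0]]'; python3 -m crank '[[0.0854,-0.01,0.04,0,0],[0.0854,0,0.04,0,0],[0.0854,0,0.04,0,0],[0.0854,0,0,0,0],[0.0854,0,0,0,0]]'
python3 - <<'E'
from h import *
s=cam('scene');w=wristcam();cv2.imwrite('pics/s13.png',s['image']);cv2.imwrite('pics/w13.png',w['image'])
P=cloud(s);p=P[(P[...,2]>.09)&(P[...,2]<.35)&(abs(P[...,0]-.44)<.04)&(abs(P[...,1]-.08)<.035)]
for a in np.arange(.09,.19,.02):
  q=p[(p[:,2]>a)&(p[:,2]<a+.02)];print(a.round(2),q.mean(0).round(4),q[:,2].max().round(4))
m=(cv2.inRange(hsv(s),(4,170,100),(15,255,255))>0)&(abs(P[...,0]-.61)<.09)&(abs(P[...,1]+.14)<.09);print("orange",np.median(P[m],0),m.sum())
E
```

```text
t: 18.3
tcp_pos: [0.4376, 0.0808, 0.2624]
tool_rot: [-0.707, 0.0, 0.707, 0.0]
force: [-0.0, -0.2, 0.4]
finger_gap: 0.998
t: 18.8
tcp_pos: [0.4377, -0.0398, 0.2712]
tool_rot: [-0.707, 0.001, 0.707, 0.001]
force: [0.1, 0.5, 0.1]
finger_gap: 0.999
0.09 [0.4452 0.0748 0.1   ] 0.1098
0.11 [0.4447 0.0752 0.1202] 0.1299
0.13 [0.4448 0.0752 0.14  ] 0.1498
0.15 [0.4447 0.075  0.1598] 0.17
0.17 [0.4446 0.0762 0.1815] 0.19
orange [ 0.66554483 -0.10892793  0.02457961] 56
```

View pics/s13.png

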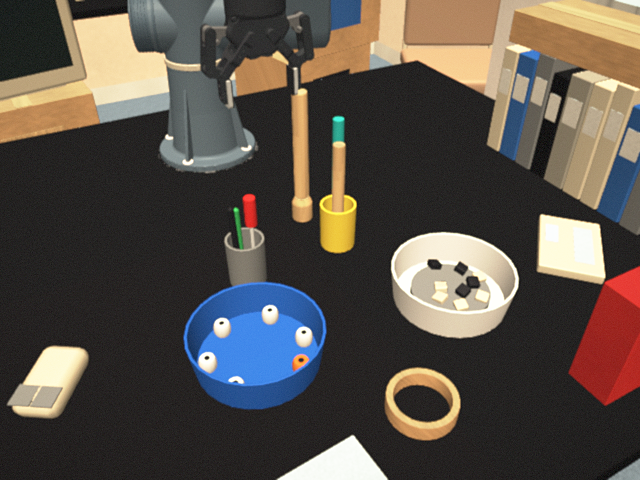

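View pics/w13.png

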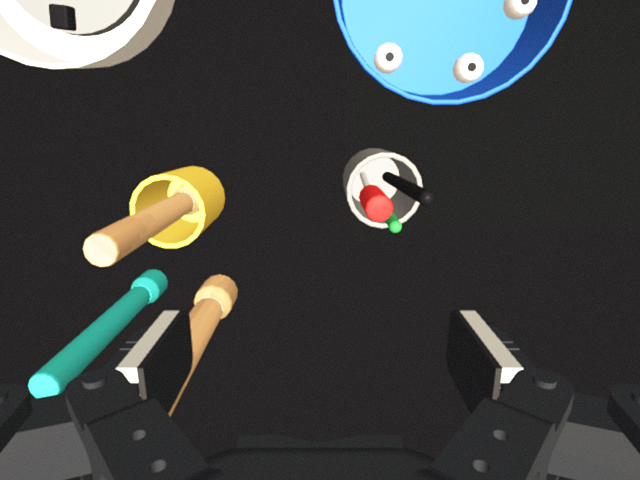

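Final checks:
- **Stick:** upright in the pot, axis at about (.438, .079) and constant with height, top at .190.
- **Orange bead:** in the bowl, about 39 mm from where it lay.
- **Robot and surroundings:** gripper clear, and the bystanders look unmoved.

Handing in.

```bash
python3 -c "
from station import manip
print(manip.sense()['force']); manip.sign_off()"
```

```text
[0.28335632 0.02357153 0.74250736]
the job is handed in; nothing more can be done
```

I took the short wooden stick out of the yellow pot and stirred the blue bowl with it. Its foot was about 3–4 mm above the floor, and it made just over two counter-clockwise turns at a radius of about 39 mm. I then stood the stick back in the pot, foot down, let go and drew the gripper clear. The job was handed in at about 19 s; sign-off gave no verdict.

- **Stick:** upright in the pot, with its top at 0.190 m, the same as before.
- **Beads:** the orange bead is in the bowl, about 39 mm from where it lay. All five white beads could be made out in the scene view before the final retreat, the nearest only partly, because the bowl wall hides most of it.
- **Forces and surroundings:** the largest wrist force I read was about 6 N, and the bystanders look unmoved in the scene view.
- **Measurements:** the views disagreed by up to about 4 mm on the bowl's centre, well within the room available. No check failed.

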